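# Fill the bread warmer from the baking tray

## Robot

A 7-joint arm with a two-finger parallel gripper is mounted at the origin on the work surface. World frame = base frame: x ahead of the robot, y to its left, z up, the work surface at z = 0. Lengths are in m, angles in rad, forces in N, time in s.
With the tool pointing down it reaches from about 0.4 to 0.9 m from the base axis. Payload 5.6 kg.
Tool frame: the origin (TCP) lies midway between the tips of the shut fingers; the grasp point (between the pads) lies 19 mm behind it; z points along the fingers, y is the line along which they close (so a half turn about z gives the same grasp; the last joint's range is limited). The gripper opens to 92 mm and grips with 3 to 60 N. Pads are 20 mm wide; open, the fingers measure 128 mm over their backs; the gripper's body (75 mm by 189 mm) begins 69 mm behind the grasp point.
Start: joints at [1.265, 0.468, -0.012, 1.603, 0.006, 1.071, -0.056], TCP at [0.169, -0.628, 0.215] pointing down, gripper open.
Joint ranges: [-2.53, 2.53], [-0.31, 2.02], [-1.57, 1.55], [0.28, 2.44], [-1.29, 4.43], [0.15, 1.84], [-2.92, 2.92]. Speed limits (rad/s): [2.57, 2.57, 3.14, 3.14, 3.14, 3.14, 3.14].

## Interface

Orientations are given as a 3x3 rotation matrix whose columns are the frame's x, y, z axes.
In Python, from station import env, effector, solver, viewer, workorder, search_frame, tip_of gives the robot as it stands. Calls block until the motion is done:
- env.reach(position, orientation): joint-space move of the TCP to a pose.
- env.movel(position, frame=None, rate=0.15): straight line of the TCP; frame=None keeps the orientation; rate is the mean speed in m/s.
- env.goto_joints(angles): joint-space move.
- effector.release() and effector.grasp(squeeze=None): open the fingers fully, or close them until they stop; squeeze is the grip in N (None keeps the last).
- env.pause(seconds).
- solver.inverse_kinematics(position, orientation): joint angles nearest the present ones, or None.
- env.sense(): the state.
- viewer.read_camera(name): name is "scene" or "top" or "wrist"; returns (picture, depth): 480x640x3 uint8, red, green, blue; 480x640 float32, m along the optical axis (not along the pixel's ray), 0 where there is no reading.
- viewer.camera_info(name): a dict with "intrinsics" (3x3 intrinsics, pixels), "dist_coeffs" ([k1, k2, p1, p2, k3] as OpenCV has them; the pictures are not rectified), "eye" and "rotation" of the camera in the world; the wrist camera has in their place "T_tool_cam" (4x4, takes a point from camera to tool coordinates, whose origin is the TCP and whose axes are the flange's). Camera axes: x right, y up, looking along -z (the intrinsics and any distortion apply to the point x, -y, -z); pixel columns grow to the right and rows downward; lengths in m; the calibration is good to about 2 mm. A picture is of the moment at which its call begins: read the wrist's pose just before it. camera_info takes no time and is no camera call.
A pose or a line that the arm cannot do raises env.PlanningError and nothing moves.
- workorder.finish_job(): hands the job in; it is judged then, once.
Trained networks look in the newest picture that a camera, given by its name, has taken for a name from the list of things; names that differ only in an ending like _2 or _b are one class to them, and where a whole thing is asked for, a point or a joint stands for the part that bears it (a point fixed in the world has none). Each returns a list of dicts, best first, with "score" (0 to 1); they miss things now and then, are a little off and sometimes report something else, mostly with a low value. They report only what shows in the picture. A call takes as long as a camera call. They do not tell look-alikes from the thing itself.
- search_frame(camera, name): "at" ([x, y, z] in m, in world coordinates, good to about 4 mm: the middle of the surface that is visible of it).
- tip_of(camera, name): "at" ([x, y, z] in m, in world coordinates, good to about 4 mm: a listed point, or the origin of a listed thing).
The state is a dict: "t": time; "joint_positions": joint angles; "joint_velocities": joint speeds; "tau": joint torques, N m; "ee_pos": TCP position; "tcp_rot": TCP orientation; "wrist_force": force on the tool from outside, world axes, zero at the start; "moment": the same for the moment, N m; "gripper_width": finger opening in m; "grasp_force": force on a finger pad.
Only numpy, scipy, OpenCV 4.12 (cv2) and the standard library are available. Lean on these libraries where they do the work, as an engineer would, in place of code of your own. Each camera call takes 0.05 s, during which the arm holds its last target. There are 200 camera calls.

## Task

Put all the loose dinner rolls away in the bread warmer: wind its shutter fully open with the hand crank (do not push the shutter), then carry the baking tray over by its handle with its rolls on it and tip it so that they slide off the open end into the bin. Put the rolls lying on the counter in front of the warmer in as well (before or after), lay the empty tray back flat in the middle of its wooden board, and wind the shutter fully shut again. Leave the jar, mug, brush, spatula, tin and bowl where they are.

Things in the scene. Friction and masses are not known exactly. Their poses are not given: they have to be found in the camera images.
- bin: fixed bread warmer. Its bin is an open-topped steel box, outer 172 (x) x 252 (y) x 120 mm high, walls and floor 6 mm; origin on the counter under the bin's centre; x points away from the robot, y to its left. Joined to it: on the -y side a gearbox column (90 x 100 mm, 130 mm high) that carries the crank, on the +y side a closed white shutter housing from y = 128 to 396 mm, 155 mm high
- shutter: flat slatted metal shutter 170 (x) x 250 (y) x 8 mm on top of the bin (its top 130 mm above the counter); origin at its centre: over the bin's centre (bin y = 0) when shut, at bin y = +245 mm, inside the housing, when fully open. It is driven by the crank and not meant to be pushed
- crank (a joint): angle of the crank: 0 with the shutter shut, 12.57 (two full turns, at its stop) with the shutter fully open; grows as the crank turns clockwise seen from above; the shutter moves 19.5 mm per rad
- crank_axis (a point): point on the crank's upright axis, 165 mm above the counter, over the middle of the gearbox column
- crank_knob (a point): centre of the crank's upright wooden knob: a round grip 22 mm in diameter, 42 mm high (this point 24 mm above its foot, 172 mm above the counter), turning freely on its pin, 55 mm from the crank axis; at joint value 0 it lies towards the bin's -x from the axis. The crank arm under it is 8 mm thick with its top 146 mm above the counter
- board: fixed wooden cooling board, 260 (x) x 210 (y) x 14 mm, on which the tray stands; origin at the centre of its underside on the counter, so its top is 14 mm above the origin
- tray: dark steel baking tray, loose, 250 g: floor 200 (x) x 160 (y) mm, 4 mm thick, with rims 4 mm thick and 24 mm high at the sides and at the handle end (-x); the +x end is open, without a rim. Origin at the centre of the floor's underside, z up
- tray_lip (a point): middle of the tray's open edge, on its floor: tray (100, 0, 4) mm
- tray_handle (a point): grip point on the tray's wooden handle, tray (-150, 0, 32) mm: a straight bar along the tray's x from -99 to -199 mm, 18 mm wide (y), 24 mm high (from 20 to 44 mm above the tray's underside)
- roll1: round dinner roll, brown crust: 50 mm across, 34 mm high, flat bottom, domed top, 30 g; origin at the centre of its flat bottom, z up when it lies as baked; at first on the tray; may be absent
- roll2: round dinner roll, brown crust: 50 mm across, 34 mm high, flat bottom, domed top, 30 g; origin at the centre of its flat bottom, z up when it lies as baked; at first on the tray; may be absent
- roll3: round dinner roll, brown crust: 50 mm across, 34 mm high, flat bottom, domed top, 30 g; origin at the centre of its flat bottom, z up when it lies as baked; at first on the tray; may be absent
- roll4: round dinner roll, brown crust: 50 mm across, 34 mm high, flat bottom, domed top, 30 g; origin at the centre of its flat bottom, z up when it lies as baked; at first on the tray; may be absent
- roll5: round dinner roll, brown crust: 50 mm across, 34 mm high, flat bottom, domed top, 30 g; origin at the centre of its flat bottom, z up when it lies as baked; at first on the tray; may be absent
- roll6: round dinner roll, brown crust: 50 mm across, 34 mm high, flat bottom, domed top, 30 g; origin at the centre of its flat bottom, z up when it lies as baked; at first on the bare counter in front of the warmer; may be absent
- roll7: round dinner roll, brown crust: 50 mm across, 34 mm high, flat bottom, domed top, 30 g; origin at the centre of its flat bottom, z up when it lies as baked; at first on the bare counter in front of the warmer; may be absent
- jar: bystander: jam jar 52 mm across, 70 mm high, on the counter in front of the warmer; origin under its centre
- mug: bystander: blue mug 76 mm across, 85 mm high, origin under its centre
- brush: bystander: pastry brush lying on the counter near the robot, origin under its middle
- spatula: bystander: spatula lying on the counter near the robot, origin under its middle
- tin: bystander: metal tin 72 mm across, 100 mm high, at the back; origin under its centre
- bowl: bystander: clay bowl 120 mm across, 50 mm high; origin under its centre
Not all that is in view belongs to the job. What is shaped like the roll7 but green is not meant.

How it is judged:
By the outcome, as a careful person would: the job done as asked, in the order asked, and still so for the second after the job is handed in, with the robot touching nothing.
Of roll1, roll2, roll3, roll4, roll5 only 3 to 5 are there at a start; the rules pass over those that are not, and their reading is None.
Of roll6, roll7 only 1 to 2 are there at a start; the rules pass over those that are not, and their reading is None.
At some moment in a run one of roll6, roll7 may be knocked a few centimetres aside while the robot is not near it.
It also fails if it takes over 184 s, if anything falls off the work surface, if the arm or the gripper's body presses on something with over 40 N, if the wrist force passes 120 N, or if a joint passes its speed limit or range.

## Working session

There is one attempt and no reset: what is moved stays moved. The work goes in short steps, each a Python script; the robot and the scene stay as the last script left them, time stands still between calls to the robot, and variables do not carry over. Pictures are saved under pics/ and viewed, at most 14 in all, crops included, and the job is handed in when it is done.

```bash
ls; mkdir -p pics
cat > h.py <<'E'
import numpy as np, cv2
from station import env, effector, solver, viewer, workorder, search_frame, tip_of
def snap(cam,fn=None):
    s=env.sense(); im,d=viewer.read_camera(cam)
    if fn: cv2.imwrite('pics/'+fn,im[:,:,::-1])
    return s,im,d
def pose(cam,s=None):
    i=viewer.camera_info(cam)
    if 'eye' in i: return np.array(i['eye']),np.array(i['rotation']),i
    T=np.array(i['T_tool_cam']);R=np.array(s['tcp_rot'])
    return np.array(s['ee_pos'])+R@T[:3,3],R@T[:3,:3],i
def cloud(cam,s,d):
    e,R,i=pose(cam,s);h,w=d.shape
    u,v=np.meshgrid(np.arange(w),np.arange(h))
    p=cv2.undistortPoints(np.stack([u,v],-1).reshape(-1,1,2).astype(np.float32),np.array(i['intrinsics'],float),np.array(i['dist_coeffs'],float)).reshape(h,w,2)
    P=np.stack([p[...,0]*d,-p[...,1]*d,-d],-1)@R.T+e
    P[d<=0]=np.nan
    return P
E
python3 - <<'E'
from h import *
np.set_printoptions(precision=4,suppress=True)
for c in ('top','scene'):
    s,im,d=snap(c,c+'0.png'); P=cloud(c,s,d); np.savez(c+'0.npz',P=P,im=im)
    i=viewer.camera_info(c);print(c,i['eye'],i['dist_coeffs'])
    for n in ['bin','shutter','crank_axis','crank_knob','board','tray','tray_lip','tray_handle','roll1','roll6','jar','mug','brush','spatula','tin','bowl']:
        print(n,[(np.round(r['at'],3).tolist(),round(r['score'],2)) for r in tip_of(c,n)][:9])
E
```

```text
pics
top [ 0.3694 -0.0498  1.2455] [0.0326 0.     0.     0.     0.    ]
bin [([0.612, 0.194, -0.0], 0.83), ([0.397, -0.487, 0.002], 0.57), ([0.6, -0.283, 0.019], 0.46)]
shutter [([0.616, 0.196, 0.127], 0.57)]
crank_axis [([0.611, -0.006, 0.166], 0.6)]
crank_knob [([0.557, -0.006, 0.171], 0.47), ([0.614, 0.197, -0.003], 0.37)]
board [([0.455, 0.253, -0.005], 0.6)]
tray [([0.554, -0.004, 0.17], 0.63), ([0.583, -0.31, 0.016], 0.57), ([0.614, 0.198, 0.125], 0.29)]
tray_lip [([0.65, -0.376, 0.019], 0.76)]
tray_handle [([0.475, -0.198, 0.049], 0.79)]
roll1 [([0.55, -0.327, 0.02], 0.82), ([0.565, -0.227, 0.014], 0.75), ([0.453, 0.25, -0.004], 0.62), ([0.602, -0.285, 0.017], 0.61), ([0.373, 0.046, -0.003], 0.53), ([0.451, -0.043, -0.001], 0.47)]
roll6 [([0.55, -0.327, 0.02], 0.82), ([0.565, -0.227, 0.014], 0.75), ([0.453, 0.25, -0.004], 0.62), ([0.602, -0.285, 0.017], 0.61), ([0.373, 0.046, -0.003], 0.53), ([0.451, -0.043, -0.001], 0.47)]
jar [([0.429, 0.133, -0.002], 0.85)]
mug [([0.576, -0.536, -0.002], 0.88)]
brush [([0.395, -0.489, -0.001], 0.92), ([0.476, -0.198, 0.044], 0.58), ([0.615,
[... 484 characters left out ...]
0.584, -0.305, 0.019], 0.62)]
tray_lip [([0.651, -0.378, 0.016], 0.89)]
tray_handle [([0.474, -0.202, 0.046], 0.75)]
roll1 [([0.556, -0.33, 0.014], 0.79), ([0.562, -0.231, 0.017], 0.76), ([0.599, -0.28, 0.021], 0.65), ([0.452, -0.042, 0.001], 0.45), ([0.378, 0.048, -0.0], 0.45)]
roll6 [([0.556, -0.33, 0.014], 0.79), ([0.562, -0.231, 0.017], 0.76), ([0.599, -0.28, 0.021], 0.65), ([0.452, -0.042, 0.001], 0.45), ([0.378, 0.048, -0.0], 0.45)]
jar [([0.431, 0.132, -0.004], 0.68)]
mug [([0.576, -0.535, 0.001], 0.71)]
brush []
spatula [([0.301, -0.255, -0.002], 0.84)]
tin [([0.783, -0.02, 0.0], 0.97), ([0.554, 0.002, 0.171], 0.71), ([0.599, -0.278, 0.022], 0.71)]
bowl [([0.403, 0.453, -0.0], 0.95)]
```

View pics/top0.png

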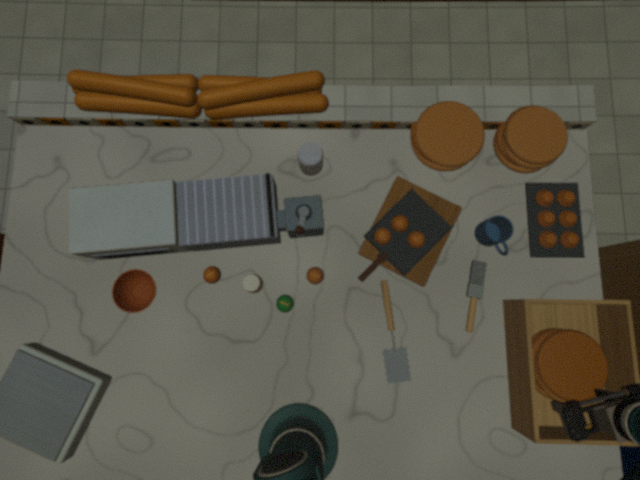

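View pics/scene0.png

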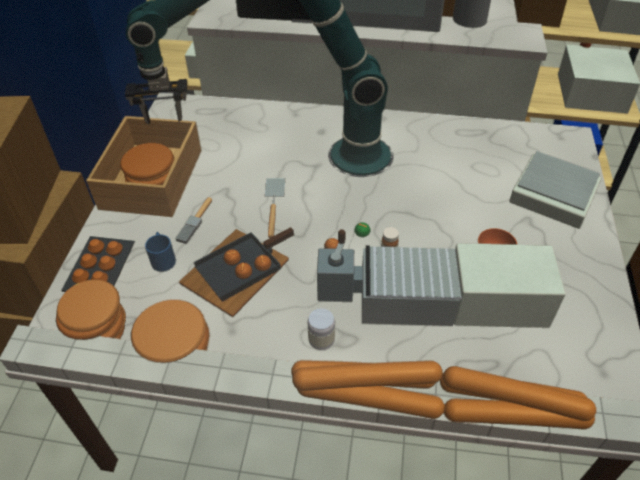

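The top view shows three rolls on the tray, at (383,236), (400,223) and (416,239). There are two loose counter rolls at (212,274) and (315,275), and a green decoy at (285,303). The pan at right, (555,220), is not part of the job. The scene view agrees. Next I'll get the geometry from depth and check which tipping poses the arm can reach.

```bash
cat > m.py <<'E'
from h import *
np.set_printoptions(precision=4,suppress=True)
def rect(P,m):
    q=P[m][:,:2].astype(np.float32); c,s,a=cv2.minAreaRect(q*1000); return np.round(c,1),np.round(s,1),round(a,1),len(q)
def near(P,c,r): return np.hypot(P[...,0]-c[0],P[...,1]-c[1])<r
if __name__=='__main__':
  for c in('top','scene'):
    f=np.load(c+'0.npz');P=f['P'];im=f['im'].astype(int);z=P[...,2]
    print(c,'counter z',np.nanmedian(z[near(P,(.45,.05),.04)]))
    m=near(P,(.614,.196),.17)&(z>.115)&(z<.14); print('shutter',rect(P,m),np.nanmedian(z[m]))
    m=near(P,(.60,.33),.3)&(z>.145)&(z<.165)&(P[...,1]>.2);print('housing',rect(P,m),np.nanmedian(z[m]))
    m=near(P,(.575,-.29),.2)&(z>.008); dark=im.sum(-1)<180
    for lab,mm in(('board',near(P,(.58,-.3),.2)&(z>.008)&(z<.0165)),('trayfloor',near(P,(.584,-.305),.14)&(z>.0165)&(z<.022)),('rim',near(P,(.584,-.305),.16)&(z>.03)&(z<.042)),('handle',near(P,(.475,-.2),.06)&(z>.045))):
        if mm.sum()>5: print(lab,rect(P,mm),np.nanmedian(z[mm]))
    print('knob',rect(P,near(P,(.555,-.005),.03)&(z>.175)),np.nanmax(z[near(P,(.555,-.005),.02)]))
    for r in((.453,.25),(.451,-.043),(.555,-.328),(.565,-.228),(.6,-.282)):
        mm=near(P,r,.04)&(z>(.012 if r[1]>-.1 else .03)); p=P[mm]; 
        (cx,cy),rr=cv2.minEnclosingCircle((p[:,:2]*1000).astype(np.float32)); print('roll',cx,cy,rr,np.nanmax(p[:,2]))
  # IK test
  import itertools
  def Rz(a): return np.array([[np.cos(a),-np.sin(a),0],[np.sin(a),np.cos(a),0],[0,0,1]])
  def Ry(a): return np.array([[np.cos(a),0,np.sin(a)],[0,1,0],[-np.sin(a),0,np.cos(a)]])
  D=np.diag([1.,-1,-1])
  for yaw in(-60,-45,-20,0,20,45,70,110,180):
    out=[]
    for p in(30,40,50,60):
        T=Rz(np.radians(yaw))@Ry(np.radians(p))
        lip=np.array([.62,.196,.13]); g=lip+T@np.array([-.235,0,.028])
        ok=[]
        for D2 in(D,np.diag([-1.,1,-1])):
            R=T@D2; ok.append(solver.inverse_kinematics(g+R[:,2]*.019,R) is not None)
        out.append(ok)
    print(yaw,out)
E
python3 m.py
```

```text
top counter z 0.0002916019514456192
shutter (array([616.3, 184.9]), array([172. , 316.2]), 5.8, 6443) 0.13075279173075027
housing (array([589.9, 452.2]), array([174.5, 268.6]), 5.9, 7095) 0.15515276740016448
board (array([ 597.8, -293.3]), array([349. , 338.1]), 35.4, 2750) 0.014124312306179276
trayfloor (array([ 584.1, -310. ]), array([214.8, 255.2]), 62.2, 2320) 0.018543951157958816
rim (array([ 558.7, -285.3]), array([161. , 253.4]), 44.7, 547) 0.03771978094807871
handle (array([ 473.4, -198.4]), array([ 17.2, 100.4]), 45.0, 236) 0.058094968296571126
knob (array([551.3,  -0.4]), array([20.2, 17.8]), 0.3, 61) 0.1923188623822376
roll 450.5356750488281 250.61378479003906 24.453771591186523 0.03826779908180988
roll 449.9936828613281 -39.797508239746094 24.962282180786133 0.0400655818433302
roll 553.2249145507812 -325.4649963378906 26.374868392944336 0.05535393427881563
roll 565.0774536132812 -228.244140625 39.72433090209961 0.05632752556165088
roll 593.2966918945312 -284.96380615234375 32.749427795410156 0.05738788403984141
scene counter z -0.00015954747197954866
shutter (array([621. 
[... 311 characters left out ...]
868337302417533
rim (array([ 560.6, -284.8]), array([172. , 256.7]), 44.8, 683) 0.03616244417818315
handle (array([ 477.6, -201.2]), array([ 29.3, 105.8]), 43.5, 222) 0.05505986043670963
knob (array([558.6,  -0.3]), array([19.7, 19.1]), 69.7, 58) 0.1951907154771393Traceback (most recent call last):
  File "m.py", line 18, in <module>
    (cx,cy),rr=cv2.minEnclosingCircle((p[:,:2]*1000).astype(np.float32)); print('roll',cx,cy,rr,np.nanmax(p[:,2]))
                                                                                                ~~~~~~~~~^^^^^^^^
    res = np.fmax.reduce(a, axis=axis, out=out, **kwargs)
ValueError: zero-size array to reduction operation fmax which has no identity
```

```bash
cat > ik.py <<'E'
from h import *
def Rz(a): a=np.radians(a);return np.array([[np.cos(a),-np.sin(a),0],[np.sin(a),np.cos(a),0],[0,0,1]])
def Ry(a): a=np.radians(a);return np.array([[np.cos(a),0,np.sin(a)],[0,1,0],[-np.sin(a),0,np.cos(a)]])
DS=[np.diag([1.,-1,-1]),np.diag([-1.,1,-1])]
def grip(T,lip,k,gx=-.15):  # TCP for tray rotation T, lip position
    R=T@DS[k]; g=np.asarray(lip)+T@np.array([gx-.1,0,.028]); return g+R[:,2]*.019,R
E
python3 - <<'E'
from ik import *
for yaw in(-75,-60,-45,-30,-15,0,6,20,45,70,96,120,150,186,-90,-120):
    out=''
    for p in(-8,0,30,40,50,60):
        for k in(0,1):
            out+=' '+'.X'[solver.inverse_kinematics(*grip(Rz(yaw)@Ry(p),[.62,.193,.14],k,-.14)) is not None]
        out+=' |'
    print(yaw,out)
# crank poses for wrist look
f=lambda a:DS[0]@Rz(a)
for a in(0,45,90,-90): print(a,[solver.inverse_kinematics([.61+.055*np.cos(t),.0+.055*np.sin(t),.153],Rz(a)@DS[0]) is not None for t in(0,1.57,3.14,4.71)])
E
```

```text
-75  X X | X X | X X | X X | X X | X X |
-60  X X | X X | X X | X X | X X | X X |
-45  X X | X X | X X | X X | X X | X X |
-30  X X | X X | X X | X X | X X | X X |
-15  X X | X X | X X | X X | . . | . . |
0  X X | X X | X X | X X | . . | . . |
6  X X | X X | X X | X X | . . | . . |
20  X X | X X | X X | X X | . . | . . |
45  X X | X X | X X | X X | . . | . . |
70  X X | X X | X X | X X | X X | X X |
96  X X | X X | X X | X X | X X | X X |
120  X X | X X | X X | X X | X X | X X |
150  X X | X X | X X | X X | X X | X X |
186  X X | X X | X X | X X | X X | X X |
-90  X X | X X | X X | X X | X X | X X |
-120  X X | X X | X X | X X | X X | X X |
0 [True, True, True, True]
45 [True, True, True, True]
90 [True, True, True, True]
-90 [True, True, True, True]
```

Run:
```python
from ik import *
from m import rect,near
np.set_printoptions(precision=4,suppress=True)
env.movel([.169,-.628,.4],rate=.3)
R=Rz(6)@DS[0]
print(viewer.camera_info('wrist')['T_tool_cam'])
for k,p in enumerate([[.53,0,.38],[.60,-.03,.40]]):
    env.reach(p,R); s,im,d=snap('wrist','w%d.png'%k); P=cloud('wrist',s,d);z=P[...,2]
    print(s['t'],s['ee_pos'],s['joint_positions'])
    for n in('crank_axis','crank_knob','roll6'): print(n,[(np.round(r['at'],4),round(r['score'],2)) for r in tip_of('wrist',n)][:4])
    m=near(P,(.555,-.003),.025)&(z>.16)
    if m.sum()>5: print('knob',rect(P,m),np.nanpercentile(z[m],[50,98]))
```

```text
[[ 0.0007  0.9717  0.2364  0.0664]
 [ 1.     -0.0006 -0.0006  0.0003]
 [-0.0004  0.2364 -0.9717 -0.1689]
 [ 0.      0.      0.      1.    ]]
5.0333 [ 0.5301 -0.001   0.3799] [ 0.6035  0.2215 -0.782   1.6359  0.1594  1.3502 -1.669 ]
crank_axis [(array([ 0.6097, -0.0117,  0.168 ]), 0.86)]
crank_knob [(array([ 0.551 , -0.0002,  0.173 ]), 0.87), (array([0.6215, 0.1918, 0.0007]), 0.69)]
roll6 [(array([0.3736, 0.0436, 0.0011]), 0.97), (array([ 0.4519,  0.253 , -0.0004]), 0.91), (array([ 0.5637, -0.232 ,  0.0183]), 0.88), (array([ 0.6011, -0.2842,  0.015 ]), 0.78)]
knob (array([555.3,  -3. ]), array([20.7, 50. ]), 4.9, 25163) [0.5003 0.5066]
5.6417 [ 0.6005 -0.0304  0.3992] [ 0.5518  0.3613 -0.7549  1.4399  0.2452  1.4382 -1.6701]
crank_axis []
crank_knob [(array([ 0.5549, -0.0009,  0.1719]), 0.56)]
roll6 [(array([ 0.5544, -0.3288,  0.019 ]), 0.9), (array([ 0.5983, -0.2814,  0.017 ]), 0.9), (array([ 0.4561,  0.2522, -0.0019]), 0.81), (array([0.3695, 0.0428, 0.0014]), 0.78)]
knob (array([555.8,  -2.2]), array([19.9, 20.9]), 5.8, 404) [0.1869 0.19  ]
```

View pics/w0.png

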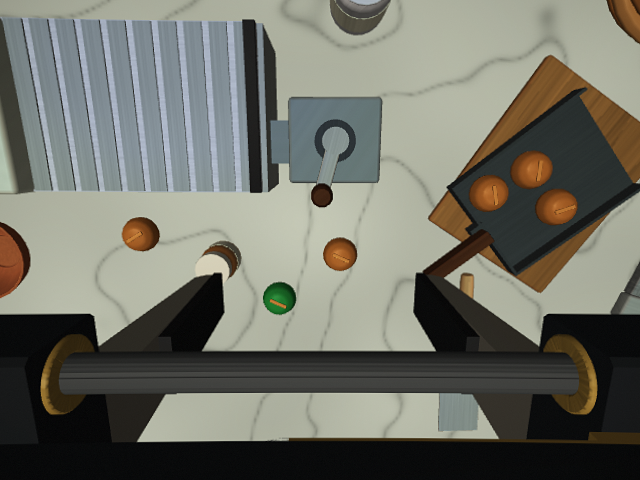

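The wrist view shows the crank hub at (335,140) and the knob at (322,195). The knob isn't exactly at bin -x, so the crank may start slightly wound. I'll measure the column centre.

Run:
```python
from ik import *
from m import rect,near
np.set_printoptions(precision=4,suppress=True)
def go(P,t):
    z=P[...,2]
    m=near(P,(.61,-.007),.075)&(z>.122)&(z<.135)&(P[...,1]<.045); print(t,'col',rect(P,m))
    m=near(P,(.61,-.007),.03)&(z>.137)&(z<.175); print('hub/arm',rect(P,m))
    m=near(P,(.616,.193),.16)&(z>.123)&(z<.135)&(P[...,1]>.055); print('shut',rect(P,m))
for c in('top','scene'): go(np.load(c+'0.npz')['P'],c)
for p in([.50,-.03,.42],[.56,.02,.45]):
    env.reach(p,Rz(6)@DS[0]); s,im,d=snap('wrist'); go(cloud('wrist',s,d),'w')
    for n in('crank_axis','crank_knob'): print(n,[(np.round(r['at'],4),round(r['score'],2)) for r in tip_of('wrist',n)][:2])
```

```text
top col (array([606.9,  -9.2]), array([90.8, 99.7]), 6.1, 995)
hub/arm (array([605. ,  -7.6]), array([41.5, 41.8]), 45.2, 161)
shut (array([615.2, 196.1]), array([172. , 254.3]), 5.9, 5784)
scene col (array([610.4, -10.1]), array([96.8, 98. ]), 6.4, 769)
hub/arm (array([607.6, -10.5]), array([49.1, 42.8]), 22.7, 126)
shut (array([620.6, 195.5]), array([178.9, 257.2]), 6.8, 4369)
w col (array([608.7, -10.7]), array([89.5, 99.8]), 5.9, 5701)
hub/arm (array([602.8,  -4.4]), array([35.1, 43.3]), 67.3, 732)
shut (array([617. , 198.9]), array([169.8, 254.6]), 6.3, 36462)
crank_axis [(array([ 0.6102, -0.0147,  0.168 ]), 0.92), (array([ 0.472 , -0.1961,  0.0483]), 0.69)]
crank_knob [(array([ 0.5539, -0.0022,  0.1728]), 0.88)]
w col (array([609. , -11.1]), array([89.6, 99.3]), 6.0, 4581)
hub/arm (array([601.9, -10.2]), array([27.4, 44. ]), 87.4, 587)
shut (array([617.4, 198.2]), array([171.4, 252.6]), 5.9, 28593)
crank_axis [(array([ 0.6085, -0.0117,  0.1658]), 0.66)]
crank_knob [(array([ 0.557 , -0.001 ,  0.1753]), 0.71)]
```

```bash
cat > crank.py <<'E'
from ik import *
AX=np.array([.6088,-.0108]); B=5.9
def pt(q,r=.055,z=.156): a=np.pi+np.radians(B)-q; return np.array([*(AX+r*np.array([np.cos(a),np.sin(a)])),z])
def wind(q0,q1,n=48,ax=None,rate=.15):
    for q in np.linspace(q0,q1,n+1)[1:]:
        env.movel(pt(q),rate=rate); s=env.sense(); f=np.array(s['wrist_force'])
        if np.linalg.norm(f[:2])>35: print('force',q,f); break
    return q,s
E
python3 - <<'E'
from crank import *
np.set_printoptions(precision=3,suppress=True)
q0=.265
p=pt(q0);R=Rz(6)@DS[0]
env.reach([p[0],p[1],.26],R); env.movel(p,rate=.1)
print(env.sense()['wrist_force']); effector.grasp(40); s=env.sense(); print(s['t'],s['ee_pos'],p,s['gripper_width'],s['wrist_force'])
for a in(1.,2.,3.5,5,6.5):
    q,s=wind(q0,a,max(3,int((a-q0)/.25))); q0=q
    print(q,s['t'],s['wrist_force'],s['ee_pos']-pt(q),s['gripper_width'])
snap('wrist','c1.png')
r=tip_of('wrist','shutter');print(r[:1]); snap('top'); print(tip_of('top','shutter')[:2])
E
```

```text
[ 0.281  0.007 -0.576]
10.1167 [ 0.554 -0.002  0.156] [ 0.555 -0.002  0.156] 0.020949681194039036 [-0.421 -0.62   1.139]
1.0 10.8667 [ 1.423  2.753 -0.374] [0.    0.001 0.   ] 0.02111885325206613
2.0 11.8667 [ 5.05   4.401 -1.34 ] [ 0.001 -0.     0.   ] 0.021105118195714184
3.5 13.3667 [ 1.601 -3.03   2.164] [-0.001 -0.001  0.   ] 0.020881425356343374
5.0 14.8667 [-2.349  1.541  2.202] [-0.001  0.001 -0.   ] 0.020900083254863835
6.5 16.3667 [-2.433  3.233  1.95 ] [ 0.     0.001 -0.   ] 0.021062414750381134
[]
[{'at': [0.6033, 0.3173, 0.1232], 'score': 0.78}]
```

Run:
```python
from crank import *
np.set_printoptions(precision=3,suppress=True)
q0=6.5
for a in(9.,11.5,12.3,12.4,12.5,12.55,12.6,12.65):
    q,s=wind(q0,a,max(1,int((a-q0)/.25))); q0=q
    print(q,s['t'],s['wrist_force'],s['ee_pos']-pt(q))
    if np.linalg.norm(s['wrist_force'][:2])>14 and a>12.3: break
effector.release(); p=env.sense()['ee_pos']; env.movel([p[0],p[1],.30],rate=.25)
env.reach([.47,.06,.42],Rz(6)@DS[0]); s,im,d=snap('wrist','w3.png'); 
for n in('crank_knob','roll6'): print(n,[(np.round(r['at'],4),round(r['score'],2)) for r in tip_of('wrist',n)][:6])
snap('top')
for n in('crank_knob','roll6'): print(n,[(np.round(r['at'],4),round(r['score'],2)) for r in tip_of('top',n)][:8])
```

```text
9.0 19.0667 [ 6.256 -0.321 -1.713] [ 0.001 -0.003  0.   ]
11.5 21.5667 [-2.517  1.525  2.257] [-0.     0.001 -0.   ]
12.3 22.3167 [-2.618  1.905  1.595] [-0.     0.001 -0.   ]
12.4 22.5667 [ 0.355 -2.038  1.123] [ 0. -0. -0.]
12.5 22.8167 [-1.09  -1.224  0.771] [0. 0. 0.]
12.55 23.0667 [-0.388 -2.699  0.876] [0. 0. 0.]
12.6 23.3167 [ 0.683 -6.088 -0.084] [ 0.    -0.001 -0.   ]
12.65 23.5667 [-0.559 -9.018  0.994] [ 0.    -0.004 -0.   ]
crank_knob [(array([ 0.554, -0.015,  0.173]), 0.73)]
roll6 [(array([ 0.556, -0.328,  0.016]), 0.97), (array([ 0.601, -0.283,  0.015]), 0.97), (array([ 0.618,  0.192, -0.003]), 0.73), (array([ 0.451,  0.25 , -0.001]), 0.71), (array([ 0.561, -0.234,  0.021]), 0.69), (array([0.427, 0.134, 0.001]), 0.63)]
crank_knob []
roll6 [(array([ 0.374,  0.042, -0.002]), 0.7), (array([ 0.567, -0.228,  0.013]), 0.67), (array([ 0.554, -0.326,  0.018]), 0.53), (array([ 0.6  , -0.284,  0.017]), 0.53), (array([ 0.502, -0.048,  0.   ]), 0.53)]
```

View pics/w3.png

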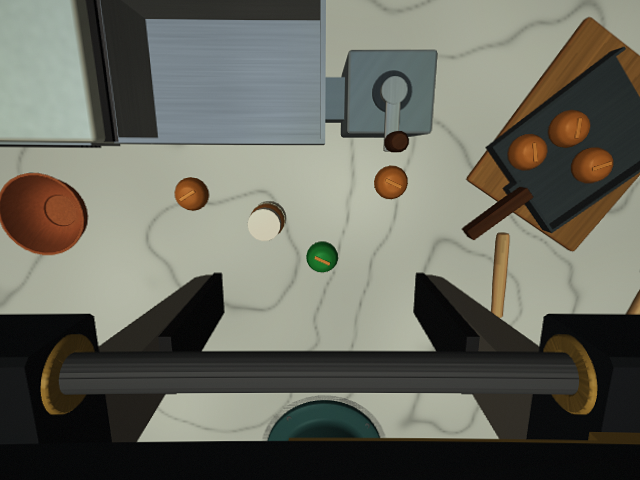

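The shutter is fully open: the wrist view shows an empty bin and the crank is at its stop. One counter roll has been knocked to about (0.502,-0.048), pixel (391,182). I'll pick up both counter rolls now, turning the gripper to clear the crank.

```bash
cat > pick.py <<'E'
from ik import *
from m import near
BC=np.array([.617,.193]); BX=np.array([.9947,.1028]); BY=np.array([-.1028,.9947])
def look(c,z0=.012):
    s,im,d=snap('wrist');P=cloud('wrist',s,d)
    for r in(.045,.034,.03):
        p=P[near(P,c,r)&(P[...,2]>z0)&(P[...,2]<.07)]
        (x,y),rr=cv2.minEnclosingCircle((p[:,:2]*1000).astype(np.float32)); c=np.array([x,y])/1000
    print('roll at',c,rr,np.percentile(p[:,2],99)); return c
def pick(c,yaw,by,off=(0,0)):
    R=Rz(yaw)@DS[0]
    env.reach([c[0]-.07,c[1],.30],R); c=look(c)+off
    env.movel([*c,.22],rate=.3); env.movel([*c,.005],rate=.12)
    effector.grasp(10); s=env.sense(); print('w',s['gripper_width'],s['wrist_force'],s['t'])
    env.movel([*c,.26],rate=.2)
    b=BC+BY*by; R=Rz(6)@DS[0]
    env.reach([*b,.26],R); print('w',env.sense()['gripper_width']); env.movel([*b,.075],rate=.15); effector.release(); env.movel([*b,.28],rate=.3)
E
python3 - <<'E'
from pick import *
np.set_printoptions(precision=3,suppress=True)
pick(np.array([.502,-.048]),24,-.045)
pick(np.array([.451,.251]),6,.045)
env.reach([.52,.14,.42],Rz(6)@DS[0]); snap('wrist','w4.png'); print(env.sense()['t'])
E
```

```text
roll at [ 0.501 -0.049] 25.28317642211914 0.03352983337936291
w 0.049506279067060406 [ 0.366 -0.54  -0.01 ] 30.3083
w 0.049299357738784355
roll at [0.452 0.251] 25.097578048706055 0.03350911906294452
w 0.048743368901411746 [-0.581 -0.322  0.364] 39.8667
w 0.04908811237570608
45.8083
```

View pics/w4.png

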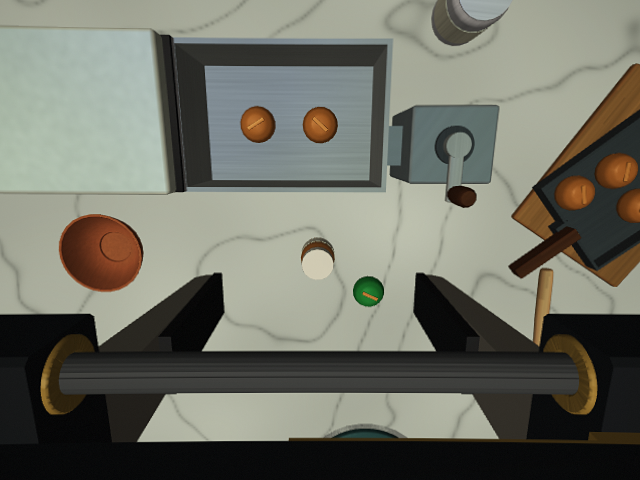

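Both counter rolls are in the bin, at pixels (257,124) and (320,124). Next I'll measure the tray handle and how much clearance the spatula leaves.

Run:
```python
from pick import *
from m import rect
np.set_printoptions(precision=4,suppress=True)
for k,p in enumerate([[.46,-.19,.36],[.50,-.23,.33]]):
    env.reach(p,Rz(-45)@DS[0]); s,im,d=snap('wrist','t%d.png'%k);P=cloud('wrist',s,d);z=P[...,2]
    m=near(P,(.475,-.2),.065)&(z>.04)&(z<.075);print('handle',rect(P,m),np.nanpercentile(z[m],[5,50,95]))
    m=near(P,(.58,-.3),.16)&(z>.0165)&(z<.06)&~near(P,(.475,-.2),.052);print('tray',rect(P,m))
    m=near(P,(.44,-.25),.06)&(z>.006)&(z<.03)&(P[...,0]<.46);q=P[m]
    if len(q): print('spat',len(q),q[q[:,0].argmax()],q[:,2].max(), q[q[:,1].argmax()])
    for n in('tray_handle','tray_lip','tray','board'): print(n,[(np.round(r['at'],4),round(r['score'],2)) for r in tip_of('wrist',n)][:2])
    for n in ['roll1']: print(n,[(np.round(r['at'],4),round(r['score'],2)) for r in search_frame('wrist',n)][:8])
```

```text
handle (array([ 474.9, -200.8]), array([17.1, 98.9]), 44.9, 1116) [0.0551 0.0566 0.0581]
tray (array([ 553.3, -278.2]), array([160.9, 227.8]), 44.8, 15024)
spat 767 [ 0.4599 -0.2751  0.0106] 0.023693087357942177 [ 0.4361 -0.2267  0.0092]
tray_handle [(array([ 0.4706, -0.1969,  0.0455]), 0.9)]
tray_lip []
tray [(array([ 0.5804, -0.3067,  0.0101]), 0.73), (array([ 0.5583, -0.2327,  0.0169]), 0.37)]
board []
roll1 [(array([ 0.5528, -0.3274,  0.0476]), 0.96), (array([ 0.5957, -0.2807,  0.0438]), 0.81), (array([0.618 , 0.1479, 0.0386]), 0.77), (array([0.3822, 0.0246, 0.0221]), 0.76), (array([ 0.558 , -0.2354,  0.047 ]), 0.75)]
handle (array([ 475.2, -200.4]), array([ 17.4, 100.2]), 45.1, 1223) [0.055  0.0565 0.058 ]
tray (array([ 561.6, -286.6]), array([161.2, 253.1]), 44.8, 18171)
spat 784 [ 0.4599 -0.2801  0.0113] 0.02884193152833775 [ 0.4272 -0.2277  0.0102]
tray_handle [(array([ 0.4767, -0.1982,  0.0444]), 0.76)]
tray_lip [(array([ 0.6504, -0.3808,  0.0198]), 0.57), (array([ 0.6094, -0.0131,  0.1688]), 0.53)]
tray [(array([ 0.5804, -0.3047,  0.0138]), 0.84)]
board [(array([ 0.3961, -0.4897, -0.0018]), 0.4)]
roll1 [(array([ 0.5541, -0.3286,  0.0443]), 0.95), (array([0.3733, 0.0374, 0.0299]), 0.9), (array([ 0.5605, -0.2375,  0.0485]), 0.87), (array([ 0.5984, -0.281 ,  0.0418]), 0.64)]
```

View pics/t0.png

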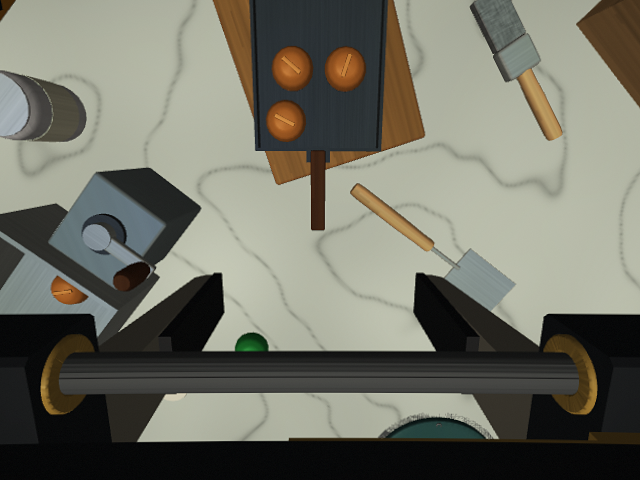

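The t0 view shows three rolls on the tray and the handle at (318,190). The spatula tip at (357,190) lies low beside the handle. I'll grip nearer the tray body to stay clear of it.

```bash
cat > tray.py <<'E'
from ik import *
GX=-.125; GZ=.034
def tcp(org,yaw,p):  # TCP pose for tray origin
    T=Rz(yaw)@Ry(p); R=T@DS[0]; return np.asarray(org)+T@np.array([GX,0,GZ])+R[:,2]*.019, R
def tcplip(lip,yaw,p):
    T=Rz(yaw)@Ry(p); return tcp(np.asarray(lip)-T@np.array([.1,0,.004]),yaw,p)
E
python3 - <<'E'
from tray import *
np.set_printoptions(precision=3,suppress=True)
org=np.array([.475+.149*.7071,-.2006-.149*.7071,.0145])
pos,R=tcp(org,-45,0); print(org,pos)
# reachability
for l,y,p in [([.617,.193,.24],-30,-8),([.60,.193,.17],-30,20),([.60,.193,.14],-30,35),([.60,.193,.12],-30,50),([.60,.193,.12],-30,58)]:
    print(solver.inverse_kinematics(*tcplip(l,y,p)))
env.movel([pos[0],pos[1],.15],frame=R,rate=.25); env.movel(pos,rate=.1)
print(env.sense()['wrist_force']); effector.grasp(60); s=env.sense(); print(s['gripper_width'],s['wrist_force'],s['grasp_force'])
p2,R2=tcp(org+[0,0,.05],-45,-4); env.movel(p2,frame=R2,rate=.06)
s=env.sense();print(s['t'],s['wrist_force'],s['moment'],s['gripper_width'],s['joint_positions'])
p2,R2=tcp(org+[-.03,.03,.23],-45,-8); env.movel(p2,frame=R2,rate=.1)
snap('top'); 
s,im,d=snap('top','tl.png'); P=cloud('top',s,d); np.savez('tl.npz',P=P,im=im)
for n in('tray_lip','tray_handle','roll1'): print(n,[(np.round(r['at'],3),round(r['score'],2)) for r in tip_of('top',n)][:6])
T=Rz(-45)@Ry(-8); print('expected lip',org+[-.03,.03,.23]+T@[.1,0,.004])
E
```

```text
[ 0.58  -0.306  0.015] [ 0.492 -0.218  0.03 ]
[-0.958  0.216  0.211  1.964  0.111  0.928 -2.912]
[ 0.305  0.566 -1.1    1.728  0.174  1.248 -2.91 ]
[ 0.341  0.7   -1.059  1.583  0.033  1.421 -2.777]
[ 0.331  0.833 -0.978  1.41  -0.107  1.626 -2.687]
[ 0.322  0.908 -0.949  1.302 -0.179  1.751 -2.676]
[ 0.064 -0.414  0.107]
0.01753495876775683 [0.058 0.408 0.375] 59.99993026256561
52.2417 [ 0.094  0.001 -4.049] [ 0.468  0.384 -0.043] 0.017695217432545225 [ 0.852  0.552 -0.644  2.002  0.567  0.699 -2.506]
tray_lip [(array([ 0.622, -0.345,  0.261]), 0.96), (array([ 0.573, -0.251,  0.245]), 0.18)]
tray_handle [(array([ 0.406,  0.452, -0.003]), 0.39)]
roll1 [(array([ 0.571, -0.251,  0.249]), 0.93), (array([ 0.375,  0.044, -0.003]), 0.66), (array([ 0.535, -0.198,  0.239]), 0.62), (array([0.616, 0.24 , 0.004]), 0.6), (array([ 0.522, -0.297,  0.246]), 0.57), (array([0.623, 0.147, 0.003]), 0.52)]
expected lip [ 0.62  -0.346  0.262]
```

View pics/tl.png

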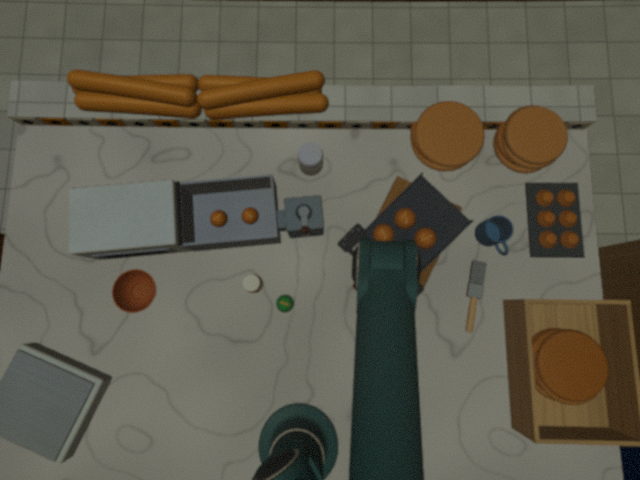

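The tray is held without sag: the three rolls are on it and the lip is where I expected. Now I'll carry it to the bin.

Run:
```python
from tray import *
np.set_printoptions(precision=3,suppress=True)
T=Rz(-45)@Ry(-8)
try:
  for l,y in [([.63,-.15,.265],-42),([.625,.03,.265],-37),([.612,.193,.25],-33)]:
    env.movel(*tcplip(l,y,-8),rate=.15); s=env.sense(); print(s['t'],s['joint_positions'],s['wrist_force'],s['moment'])
except env.PlanningError as e: print('ERR',l,y,e)
s,im,d=snap('top')
for n in('tray_lip','roll1'): print(n,[(np.round(r['at'],3),round(r['score'],2)) for r in tip_of('top',n)][:6])
for l,p in [([.605,.193,.17],20),([.60,.193,.14],35),([.60,.193,.12],50),([.60,.193,.12],58)]:
    print(solver.inverse_kinematics(*tcplip(l,-33,p)))
```

```text
55.8083 [ 0.755  0.165 -0.965  2.034  0.306  0.951 -2.674] [-0.433 -0.78  -3.95 ] [0.489 0.44  0.047]
57.4833 [ 0.077  0.156 -0.64   2.002  0.27   0.98  -2.918] [ 0.223 -0.462 -4.94 ] [0.413 0.489 0.059]
59.3167 [-1.148  0.226  0.42   1.943  0.054  0.957 -2.917] [-0.765 -0.408 -3.774] [ 0.435  0.542 -0.025]
tray_lip [(array([0.612, 0.193, 0.246]), 0.79)]
roll1 [(array([0.506, 0.218, 0.237]), 0.86), (array([0.544, 0.273, 0.236]), 0.75), (array([0.499, 0.319, 0.224]), 0.69), (array([0.623, 0.148, 0.007]), 0.65), (array([0.377, 0.043, 0.   ]), 0.5)]
[-0.812  0.333  0.4    1.778 -0.438  1.284 -2.392]
[-0.651  0.456  0.41   1.654 -0.607  1.546 -2.219]
[-0.517  0.623  0.438  1.491 -0.745  1.839 -2.114]
[-0.036  0.702 -0.233  1.352 -0.565  1.827 -2.353]
```

Run:
```python
from tray import *
np.set_printoptions(precision=3,suppress=True)
try:
  for l,p in [([.608,.193,.18],10),([.602,.193,.145],25),([.60,.193,.13],35),([.60,.193,.122],43),([.60,.193,.12],50)]:
    env.movel(*tcplip(l,-33,p),rate=.09); env.pause(.3); s=env.sense(); print(p,s['t'],s['joint_positions'],s['wrist_force'],s['moment'])
except env.PlanningError as e: print('ERR',p,e)
env.pause(.7); snap('scene','tip.png')
snap('top'); print([(np.round(r['at'],3),round(r['score'],2)) for r in tip_of('top','roll1')][:8])
```

```text
10 60.25 [-0.926  0.291  0.394  1.863 -0.299  1.105 -2.539] [-0.372 -0.495 -3.005] [0.063 0.032 0.042]
25 60.9833 [-0.745  0.38   0.383  1.757 -0.502  1.339 -2.318] [ 0.266  0.245 -3.203] [-0.194 -0.4    0.066]
35 61.7333 [-0.628  0.462  0.376  1.663 -0.6    1.523 -2.219] [-0.314  0.072 -3.27 ] [-0.386 -0.659 -0.03 ]
43 62.475 [-0.539  0.54   0.366  1.574 -0.665  1.677 -2.168] [ 0.055  0.229 -2.477] [-0.403 -0.807  0.006]
50 63.2167 [-0.45   0.609  0.33   1.486 -0.709  1.809 -2.153] [-0.237  0.239 -3.68 ] [-0.548 -0.997  0.003]
[(array([0.667, 0.108, 0.041]), 0.81), (array([ 0.373,  0.044, -0.002]), 0.8), (array([0.623, 0.148, 0.006]), 0.64), (array([0.668, 0.172, 0.038]), 0.5)]
```

View pics/tip.png

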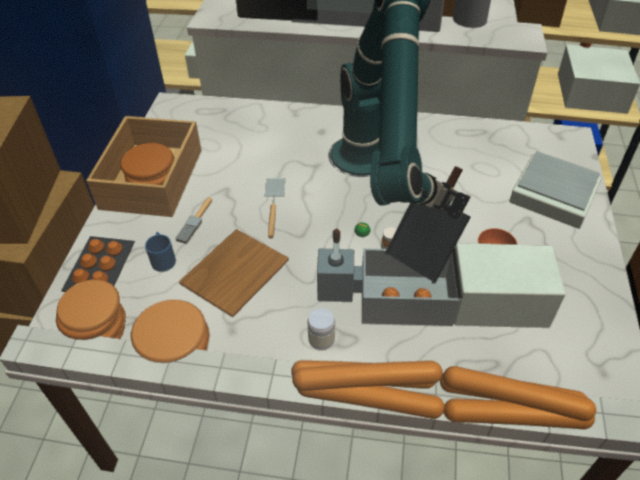

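The tip view shows the tray bare above the bin, with rolls inside at (390,293) and (423,295). I'll back out, check the rolls and measure the uncovered board.

Run:
```python
from tray import *
from m import rect,near
np.set_printoptions(precision=3,suppress=True)
env.movel(*tcplip([.60,.193,.15],-33,35),rate=.12)
env.movel(*tcplip([.612,.193,.25],-33,0),rate=.12)
for l,y in [([.625,.03,.265],-37),([.63,-.15,.265],-42)]: env.movel(*tcplip(l,y,0),rate=.18)
for c in('top','scene'):
    s,im,d=snap(c,'b_%s.png'%c); P=cloud(c,s,d); z=P[...,2]
    m=near(P,(.58,-.3),.17)&(z>.0075)&(z<.022);print(c,'board',rect(P,m),np.nanmedian(z[m]))
    for n in('board','roll1','spatula','tray_lip'): print(n,[(np.round(r['at'],3),round(r['score'],2)) for r in tip_of(c,n)][:8])
s=env.sense();print(s['t'],s['gripper_width'],s['joint_positions'])
```

```text
top board (array([ 569.6, -310.2]), array([258.1, 322.6]), 75.1, 6376) 0.014192677312135027
board [(array([ 0.583, -0.316, -0.002]), 0.73), (array([ 0.556, -0.082,  0.261]), 0.35)]
roll1 [(array([ 0.616,  0.237, -0.001]), 0.77), (array([0.623, 0.149, 0.004]), 0.74), (array([0.667, 0.173, 0.042]), 0.73), (array([0.658, 0.291, 0.036]), 0.68), (array([0.664, 0.109, 0.042]), 0.54), (array([ 0.582, -0.314, -0.003]), 0.48)]
spatula [(array([ 0.304, -0.256, -0.002]), 0.74)]
tray_lip [(array([ 0.63 , -0.15 ,  0.264]), 0.95)]
scene board (array([ 571.2, -306.9]), array([306.5, 328.5]), 64.7, 4662) 0.013144799903518689
board [(array([ 0.583, -0.308,  0.003]), 0.86)]
roll1 [(array([ 0.374,  0.048, -0.   ]), 0.77), (array([0.613, 0.237, 0.007]), 0.67), (array([0.624, 0.148, 0.007]), 0.44)]
spatula [(array([ 0.298, -0.252, -0.002]), 0.65), (array([0.614, 0.237, 0.008]), 0.3)]
tray_lip [(array([ 0.631, -0.146,  0.26 ]), 0.59)]
67.9083 0.017590541186986275 [-0.669  0.065  0.633  2.003 -0.043  1.087 -2.32 ]
```

View pics/b_top.png

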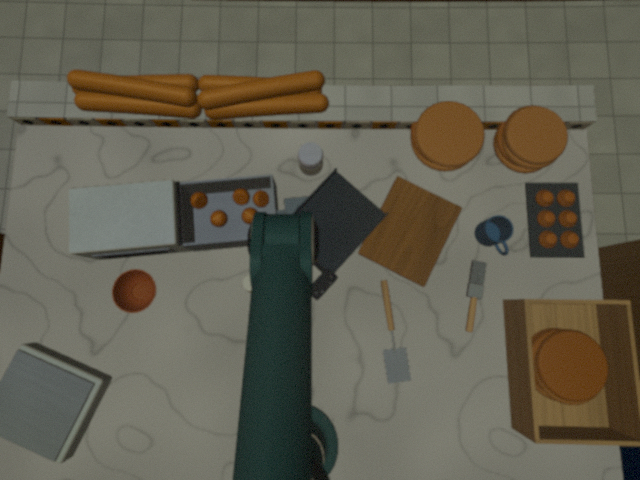

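All five rolls are in the bin: (199,200), (219,218), (241,197), (249,215) and (261,199). Now a clean fit of the board by colour.

Run:
```python
from tray import *
from m import near
np.set_printoptions(precision=4,suppress=True)
for c in('top','scene'):
    s,im,d=snap(c); P=cloud(c,s,d); z=P[...,2]; h=cv2.cvtColor(im,cv2.COLOR_RGB2HSV)
    m=((h[...,1]>70)&near(P,(.583,-.308),.19)&(z<.03)).astype(np.uint8); m=cv2.morphologyEx(m,cv2.MORPH_OPEN,np.ones((7,7),np.uint8))
    n,l=cv2.connectedComponents(m); k=np.bincount(l[m>0]).argmax(); mm=l==k
    print(c,cv2.minAreaRect((P[mm][:,:2]*1000).astype(np.float32)),mm.sum(),np.nanmedian(z[mm]),np.nanmean(P[mm],0))
    i=np.where(mm);
```

```text
top ((583.3607177734375, -313.27337646484375), (209.1766357421875, 259.0914001464844), 62.77463912963867) 6078 0.014295152176735937 [ 0.5789 -0.3161  0.0143]
scene ((584.2703857421875, -316.46783447265625), (225.49935913085938, 264.26446533203125), 62.69184112548828) 4612 0.013001133543528165 [ 0.5937 -0.3134  0.013 ]
```

Run:
```python
from tray import *
np.set_printoptions(precision=3,suppress=True)
o=np.array([.5835,-.314,0]); y=-34
env.movel(*tcp(o+[0,0,.22],y,0),rate=.15); env.movel(*tcp(o+[0,0,.05],y,0),rate=.12)
for z in(.025,.018,.016,.0148,.014,.013):
    env.movel(*tcp(o+[0,0,z],y,0),rate=.03); s=env.sense(); f=s['wrist_force']; print(z,f)
    if f[2]>-1.: break
effector.release(); env.pause(.2); p=env.sense()['ee_pos']; env.movel([p[0],p[1],.2],rate=.2)
p[0]-=.05;p[1]+=.03
env.movel([p[0],p[1],.34],rate=.25); s,im,d=snap('wrist','pl.png'); print(s['t'])
P=cloud('wrist',s,d)
from m import near,rect
z=P[...,2]; m=near(P,(.5835,-.314),.14)&(z>.0165)&(z<.05); print(rect(P,m))
env.reach([.50,-.05,.36],Rz(6)@DS[0]); snap('top','pl_top.png')
for n in('tray','tray_lip','tray_handle','crank_knob','roll1'): print(n,[(np.round(r['at'],3),round(r['score'],2)) for r in tip_of('top',n)][:6])
```

```text
0.025 [ 0.115  0.671 -3.275]
0.018 [-0.194 -0.201 -3.521]
0.016 [-0.357  0.086 -3.777]
0.0148 [ 0.319  0.559 -2.486]
0.014 [-0.698  1.389  3.301]
76.625
(array([ 557.2, -296.2]), array([161.1, 164.3]), 56.0, 12934)
tray [(array([ 0.582, -0.318,  0.014]), 0.59), (array([ 0.4  , -0.484,  0.002]), 0.56)]
tray_lip [(array([ 0.666, -0.372,  0.014]), 0.94), (array([ 0.461, -0.226,  0.046]), 0.54)]
tray_handle [(array([ 0.46 , -0.226,  0.046]), 0.65)]
crank_knob [(array([0.667, 0.107, 0.04 ]), 0.56)]
roll1 [(array([0.666, 0.17 , 0.04 ]), 0.82), (array([0.618, 0.24 , 0.   ]), 0.73), (array([0.662, 0.108, 0.04 ]), 0.64), (array([0.66 , 0.288, 0.036]), 0.62), (array([0.622, 0.149, 0.006]), 0.46)]
```

View pics/pl.png

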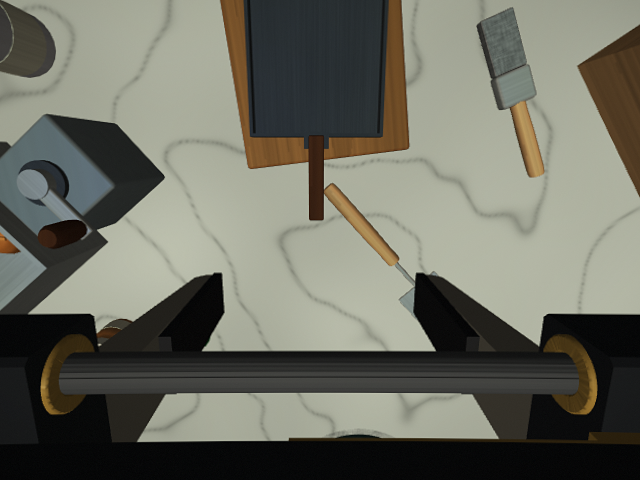

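The tray lies flat in the middle of its board, square in the pl view, and the spatula hasn't moved. Now I'll wind the shutter shut.

Run:
```python
from crank import *
np.set_printoptions(precision=3,suppress=True)
q0=12.57;p=pt(q0);R=Rz(6)@DS[0]
env.reach([p[0],p[1],.26],R); snap('wrist'); print(p,tip_of('wrist','crank_knob')[:1])
env.movel(p,rate=.1); effector.grasp(40); print(env.sense()['wrist_force'],env.sense()['gripper_width'])
for a in(10.,7.5,5,2.5,.3,.15,.05,0,-.05,-.1):
    q,s=wind(q0,a,max(1,int((q0-a)/.25))); q0=q
    print(q,s['t'],s['wrist_force'],s['ee_pos']-pt(q))
    if abs(q-a)>1e-6: break
    if a<.04 and np.linalg.norm(s['wrist_force'][:2])>7: break
effector.release(); p=env.sense()['ee_pos']; env.movel([p[0],p[1],.30],rate=.25)
env.reach([.47,.06,.42],R); s,im,d=snap('wrist','w9.png'); P=cloud('wrist',s,d)
from m import near,rect
z=P[...,2]; m=near(P,(.616,.193),.16)&(z>.123)&(z<.135)&(P[...,1]>.055); print('shut',rect(P,m))
print(tip_of('wrist','crank_knob')[:1],tip_of('wrist','shutter')[:1]); snap('top','t9.png');print(env.sense()['t'])
```

```text
[ 0.554 -0.016  0.156] [{'at': [0.5508, -0.015, 0.174], 'score': 0.65}]
[-1.074  0.603  0.594] 0.021073271432760644
10.0 83.1333 [1.795 2.276 0.773] [-0.  0.  0.]
7.5 85.6333 [-5.173  3.949  5.389] [-0.002 -0.    -0.   ]
5.0 88.1333 [ 2.102 -0.959 -0.202] [0.001 0.    0.   ]
2.5 90.6333 [-0.175  4.528  2.588] [-0.001  0.001 -0.   ]
0.3 92.6333 [-4.35  -2.227  3.64 ] [-0.    -0.002 -0.   ]
0.15 92.8833 [-3.279 -1.208  3.929] [-0.    -0.001 -0.   ]
0.05 93.1333 [-3.505  0.313  3.659] [ 0.  0. -0.]
0.0 93.3833 [-3.221  2.229  4.263] [ 0.  0. -0.]
-0.05 93.6333 [-4.736  6.753  4.391] [-0.     0.003 -0.   ]
shut (array([606.2, 194.9]), array([147.2, 257.1]), 6.0, 32517)
[{'at': [0.5531, -0.0161, 0.1733], 'score': 0.97}] [{'at': [0.6204, 0.1921, 0.1231], 'score': 0.65}]
96.3833
```

View pics/w9.png

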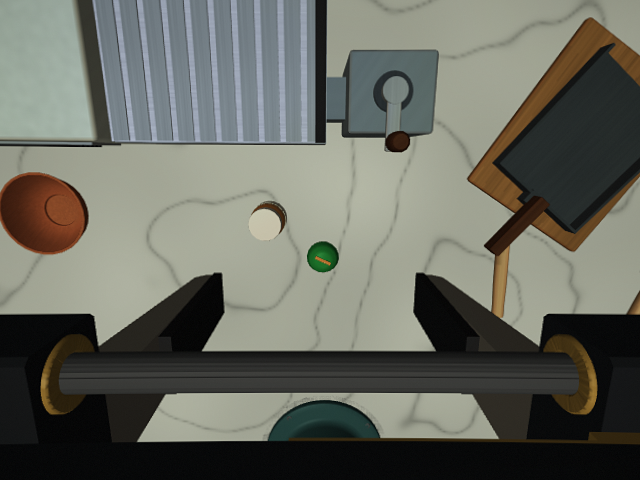

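View pics/t9.png

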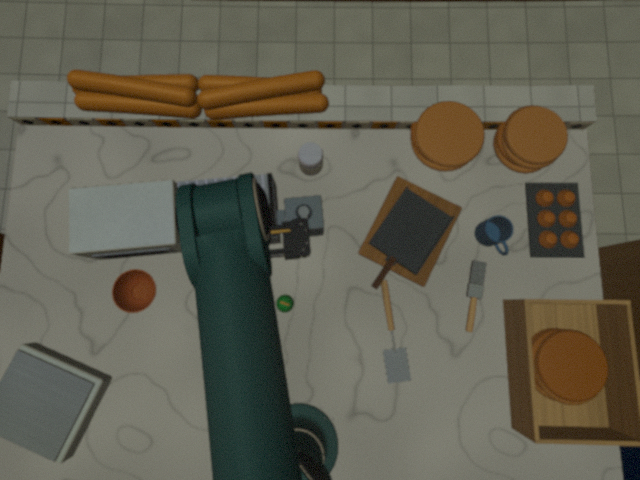

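The shutter is fully shut with the crank at its stop, near (397,142) in w9. The tray is centred on its board, the counter rolls are gone from the counter, and the bystanders are where they were.

```bash
python3 -c "
from station import workorder; print(workorder.finish_job())"
```

```text
the job is handed in; nothing more can be done
None
```

The job is done and handed in at about 96 s of the allowed 184 s: all five rolls are in the warmer, the shutter is wound fully shut, the empty tray lies flat in the middle of its board, and the bystanders look unmoved in the final pictures.

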